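# Pump up the pressure filter and shut its valve

## Robot

A 7-joint arm with a two-finger parallel gripper is mounted at the origin on the work surface. World frame = base frame: x ahead of the robot, y to its left, z up, the work surface at z = 0. Lengths are in m, angles in rad, forces in N, time in s.
With the tool pointing down it reaches from about 0.425 to 0.975 m from the base axis. Payload 16.7 kg.
Tool frame: the origin (TCP) lies midway between the tips of the shut fingers; the grasp point (between the pads) lies 19 mm behind it; z points along the fingers, y is the line along which they close (so a half turn about z gives the same grasp; the last joint's range is limited). The gripper opens to 85 mm and grips with 20 to 120 N. Pads are 22 mm wide; open, the fingers measure 114 mm over their backs; the gripper's body (76 mm by 85 mm) begins 54 mm behind the grasp point. The pads swing forward as they close: fully open they stand 13 mm farther back than shut.
Start: joints at [1.139, 0.426, 0.074, 1.606, -0.034, 1.111, -0.067], TCP at [0.188, -0.648, 0.231] pointing down, gripper open.
Joint ranges: [-2.85, 2.85], [-0.5, 2.14], [-1.23, 1.37], [0.21, 2.46], [-1.02, 4.16], [0.16, 2.05], [-2.73, 2.73]. Speed limits (rad/s): [1.89, 1.89, 2.39, 2.39, 3.01, 3.01, 3.01].

## Interface

Orientations are given as [roll, pitch, yaw] about the fixed x, y, z axes, in that order (R = Rz(yaw) Ry(pitch) Rx(roll)).
In Python, from bench import robot, viewer gives the robot as it stands.
- The arm moves only by the shell command python3 -m crank 'ROWS' [OPENING]. ROWS is text: rows parted by semicolons, each of 4 numbers parted by spaces: the shift along the tool's x, y, z in mm, then the turn about the tool's z in rad. A call has 1 to 20 rows; each row shifts and turns the commanded pose from where the row before left it, along the tool's axes as they then stand; what a row does not reach is not made up. A row lasts 1/12 s, in which the tool goes at most 41.7 mm and 7.16 degrees, less where a joint would pass 70% of its speed; a pose out of reach is approached as far as the arm can. A call with a gripper value outside its range is refused whole. OPENING is the finger opening in mm, from 0 to 85.4, set as the call begins (- or left out, the last holds). The fingers move at their own pace and stop on an object; the grip force is fixed at half the most. Time passes only in rows, so rows that do not move let the fingers close. It gives the time, the measured TCP pose, the force, the opening and the grip force at its end, in the units of the state.
- robot.observe(): the state, without advancing time (a new reading comes with each control period).
- viewer.capture(name): name is "scene" or "side" or "wrist"; returns a dict with "pixels" (384x512x3 uint8, red, green, blue), "fx", "fy", "cx", "cy" (pixels), "world_to_cam" (4x4, takes a point from world to camera coordinates); the wrist camera has in their place "T_tool_cam" (4x4, takes a point from camera to tool coordinates, whose origin is the TCP and whose axes are the flange's). Camera axes: x right, y up, looking along -z (the intrinsics and any distortion apply to the point x, -y, -z); pixel columns grow to the right and rows downward; lengths in m; the calibration is good to about 2 mm. A picture is of the moment at which its call begins: read the wrist's pose just before it. There is no depth.
- robot.sign_off(): hands the job in; it is judged then, once.
The state is a dict: "time": time; "q": joint angles; "joint_velocities": joint speeds; "effort": joint torques, N m; "eef_pos": TCP position; "ee_rot": TCP orientation; "ft_force": force on the tool from outside, world axes, zero at the start; "moment": the same for the moment, N m; "gripper_width": finger opening in m; "grasp_force": force on a finger pad.
Only numpy, scipy, OpenCV 4.12 (cv2) and the standard library are available. Lean on these libraries where they do the work, as an engineer would, in place of code of your own. Each camera call takes 0.05 s, during which the arm holds its last target. There are 200 camera calls.

## Task

Pump up the pressure filtration stand: press the red knob of its hand pump right down and let it come right back up, again and again, until the green pressure pin has come fully out of its white housing. Then push the yellow shut-off lever all the way over to its other side, away from the robot, to keep the pressure in. Do not touch the green pin, and leave the loose bottles, boxes and glassware where they stand.

Things in the scene. Friction and masses are not known exactly. Their poses are not given: they have to be found in the camera images.
- pump: the filtration stand, fixed to the bench: aluminium base plate, x -75 to +115 mm, y -120 to +120 mm, 12 mm thick. Origin at its underside; x points away from the robot at yaw 0, z up. On it: blue pump barrel (60 mm across, 100 mm high) at x 0, y 65; brass lever block (70 x 50 mm, 37 mm high) at x 0, y -70; steel filter holder (46 mm across, 44 mm high) at x 55, y -75
- pin_mouth (a point): centre of the black-rimmed hole in the +x face of the white indicator housing, from which the green pin comes out; at x 45, y 0, z 34 mm of the stand. The housing spans x -30 to +45, y -22 to +22 mm and is 56 mm high above the bench
- plunger (a joint): how far the red knob is pressed, m: 0 = up, 0.026 = down at its stop. Spring return: about 5 N at first, 12 N near the bottom, then a firm stop. A full stroke (at least 0.022 down, then back to 0.004 or less) pushes the green pin out 10 mm, the first one often less, and the pin stays; shorter strokes may do nothing. Three to five strokes are needed, by where the pin starts; further strokes do nothing
- plunger_top (a point): centre of the flat top of the red round knob (44 mm across, 18 mm thick); 150 mm above the bench when up, 124 mm when fully down; moves straight down
- pin (a joint): how far the green pin has come out, m, along the stand's +x: 0 = in (only 4 mm shows), about 0.049 = fully out (stop at 0.0515). It starts anywhere from 0 to 0.022 and only comes out by pumping
- pin_tip (a point): centre of the end of the level green pin (12 mm across), 34 mm above the bench; at x 49 mm of the stand at pin value 0, about x 98 mm when fully out, y 0. Not to be touched
- valve (a joint): angle of the yellow-knobbed shut-off lever, rad: 0 = leaning 0.5 rad from upright towards the stand's -x (open), 1.0 = leaning 0.5 rad towards its +x (shut). It stays where it is left (stiff hinge, about 1 N at its knob) and swings in the stand's x-z plane about an axis 34 mm above the bench at the stand's x 0, y -70 mm
- valve_tip (a point): centre of the yellow ball (26 mm across) at the end of the lever's 10 mm thick steel rod, 70 mm from the hinge axis; 95 mm above the bench and 34 mm to the -x or +x side of the hinge at either end, 104 mm above the bench when upright
- amber_bottle: loose small amber bottle, 48 mm across, 85 mm high, beside the pump; origin at its underside. Leave alone
- beaker: loose clear plastic beaker, 66 mm across, 80 mm high, behind the stand; origin at its underside. Leave alone
- tip_box: loose yellow pipette tip box, 120 x 80 x 55 mm high; origin at its underside. Leave alone
- jar: loose white jar, 56 mm across, 70 mm high, behind the stand; origin at its underside. Leave alone
- slide_box: loose green slide box, 85 x 40 x 20 mm high; origin at its underside. Leave alone
- vial: loose blue vial, 28 mm across, 60 mm high, beside the lever; origin at its underside. Leave alone

How it is judged:
By the outcome, as a careful person would: the job done as asked, in the order asked, and still so for the second after the job is handed in, with the robot touching nothing.
It also fails if it takes over 58 s, if anything falls off the work surface, if the arm or the gripper's body presses on something with over 40 N, if the wrist force passes 120 N, or if a joint passes its speed limit or range.

## Working session

There is one attempt and no reset: what is moved stays moved. The work goes in short steps, Python scripts to look and compute and a shell command to move; the robot and the scene stay as the last step left them, time stands still between calls to the robot, and variables do not carry over. Pictures are saved under pics/ and viewed, at most 10 in all, crops included, and the job is handed in when it is done.

```bash
mkdir -p pics; ls; cat > h.py <<'E'
import numpy as np, cv2
from bench import robot, viewer
def cap(n):
    c=viewer.capture(n); c['im']=np.asarray(c['pixels'])[:,:,::-1].copy(); return c
def ray(c,u,v):
    M=np.array(c['world_to_cam']);R=M[:3,:3];t=M[:3,3]
    p=np.array([[[u,v]]],float); K=np.array([[c['fx'],0,c['cx']],[0,c['fy'],c['cy']],[0,0,1]])
    d=cv2.undistortPoints(p,K,np.array(c.get('dist',np.zeros(5)),float))[0,0]
    d=np.array([d[0],-d[1],-1]); return -R.T@t, R.T@d
def onz(c,u,v,z):
    o,d=ray(c,u,v); return o+d*(z-o[2])/d[2]
def proj(c,p):
    M=np.array(c['world_to_cam']);q=M[:3,:3]@np.array(p)+M[:3,3]
    return c['cx']+c['fx']*q[0]/-q[2], c['cy']+c['fy']*-q[1]/-q[2]
E
python3 - <<'E'
from h import *
s=cap('scene');d=cap('side')
print({k:v for k,v in s.items() if k not in('pixels','im')});print({k:v for k,v in d.items() if k not in('pixels','im')})
cv2.imwrite('pics/scene.png',s['im']);cv2.imwrite('pics/side.png',d['im'])
print(robot.observe())
E
```

```text
pics
{'fx': 400.9649953588104, 'fy': 400.9649953588104, 'cx': 248.54615653716058, 'cy': 185.82010911052691, 'world_to_cam': array([[-0.87846701,  0.47758747, -0.0143499 ,  0.52133859],
       [-0.34172603, -0.60700799,  0.71747099,  0.13510939],
       [ 0.33394465,  0.63517833,  0.69644057, -1.47342244],
       [ 0.        ,  0.        ,  0.        ,  1.        ]])}
{'fx': 423.82443112243766, 'fy': 423.82443112243766, 'cx': 257.46116562301455, 'cy': 190.7247962213907, 'world_to_cam': array([[-0.73735113, -0.67550757,  0.0016875 ,  0.47054263],
       [ 0.46929148, -0.51045566,  0.72055571, -0.35419372],
       [-0.48587943,  0.53209449,  0.693395  , -1.22496698],
       [ 0.        ,  0.        ,  0.        ,  1.        ]])}
{'time': 0.1, 'q': array([ 1.13851554,  0.42666038,  0.07388576,  1.6065218 , -0.03407343,
        1.1108299 , -0.06708356]), 'joint_velocities': array([ 1.94649701e-05, -1.89744024e-04, -3.57362868e-04, -1.75949375e-03,
       -4.09735368e-04, -1.87074937e-04, -1.47187988e-03]), 'effort': array([ 9.87309526e-03, -9.51520443e+01,  3.77134994e+00, -4.64402747e+01,
        1.95079279e-02,  6.33872041e-03,  6.41389533e-05]), 'eef_pos': array([ 0.18818923, -0.64785548,  0.23069704]), 'ee_rot': array([-3.14043885e+00,  1.17541669e-04,  2.82748284e-01]), 'ft_force': array([-0.32788952, -0.19142078, -0.4924509 ]), 'moment': array([-0.03252135,  0.01435373, -0.03125848]), 'grasp_force': 0.0, 'gripper_width': 0.08525019213347784}
```

View pics/scene.png

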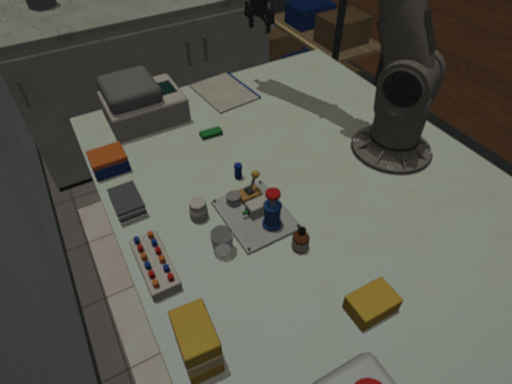

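View pics/side.png

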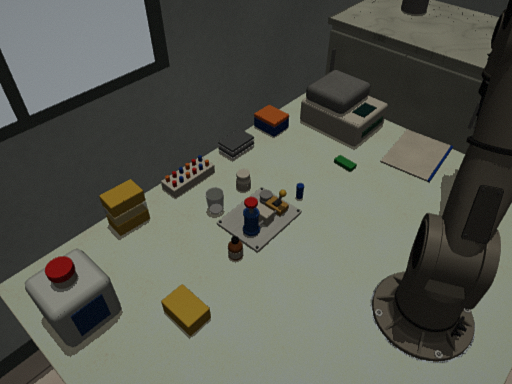

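The scene view shows the red knob near (273,194), the yellow ball near (255,174) and the base plate around (258,213). In the side view the knob is near (251,202) and the ball near (283,193). Next I'll triangulate.

```bash
cat >> h.py <<'E'
def blob(c,roi,f):
    x0,y0,x1,y1=roi; h=cv2.cvtColor(c['im'],cv2.COLOR_BGR2HSV)[y0:y1,x0:x1].astype(int)
    m=f(h[...,0],h[...,1],h[...,2]).astype(np.uint8)
    n,l,st,ce=cv2.connectedComponentsWithStats(m)
    if n<2: return None
    i=1+np.argmax(st[1:,4]); return ce[i]+[x0,y0],st[i]+[x0,y0,0,0,0]
def tri(a,ua,b,ub):
    o1,d1=ray(a,*ua);o2,d2=ray(b,*ub)
    s=np.linalg.lstsq(np.c_[d1,-d2],o2-o1,rcond=None)[0]
    p,q=o1+d1*s[0],o2+d2*s[1]; return (p+q)/2,np.linalg.norm(p-q)
red=lambda h,s,v:((h<8)|(h>172))&(s>140)&(v>70)
yel=lambda h,s,v:(h>15)&(h<32)&(s>110)&(v>100)
grn=lambda h,s,v:(h>45)&(h<85)&(s>100)&(v>40)
E
python3 - <<'E'
from h import *
s=cap('scene');d=cap('side')
R=[blob(s,(255,180,290,210),red),blob(d,(235,190,270,215),red)]
Y=[blob(s,(245,165,265,185),yel),blob(d,(274,185,292,200),yel)]
G=[blob(s,(225,195,265,225),grn),blob(d,(225,190,285,225),grn)]
for n,b in zip('RYG',(R,Y,G)):
    print(n,b); 
    if b[0] and b[1]: print(tri(s,b[0][0],d,b[1][0]))
# plate: low-sat quad
a=cv2.resize(s['im'][160:260,200:320],None,fx=5,fy=5,interpolation=cv2.INTER_CUBIC)
b=cv2.resize(d['im'][170:260,200:320],None,fx=5,fy=5,interpolation=cv2.INTER_CUBIC)
cv2.imwrite('pics/a.png',a);cv2.imwrite('pics/b.png',b)
E
```

```text
R [(array([272.52, 192.96]), array([266, 188,  14,  11, 125])), (array([250.57731959, 201.22680412]), array([244, 197,  14,  10,  97]))]
(array([0.57248704, 0.10477257, 0.14599565]), np.float64(0.0010383658998182924))
Y [(array([254.72222222, 172.44444444]), array([252, 171,   6,   4,  18])), (array([282.55555556, 191.38888889]), array([280, 190,   6,   4,  18]))]
(array([ 0.55264475, -0.0322623 ,  0.1053609 ]), np.float64(0.0004508158594554521))
G [(array([245.6       , 211.66666667]), array([243, 210,   6,   4,  15])), None]
```

View pics/a.png

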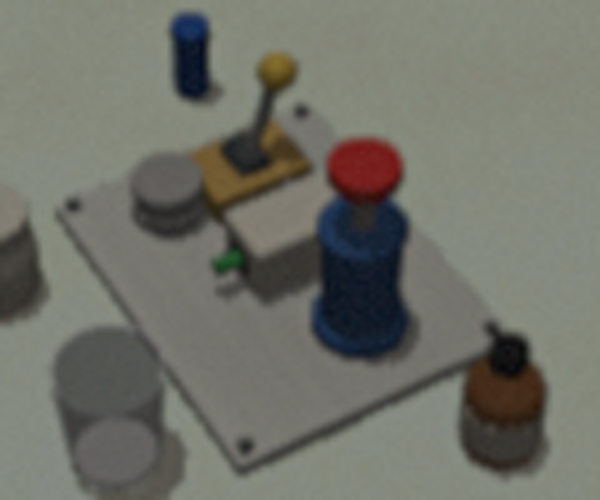

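View pics/b.png

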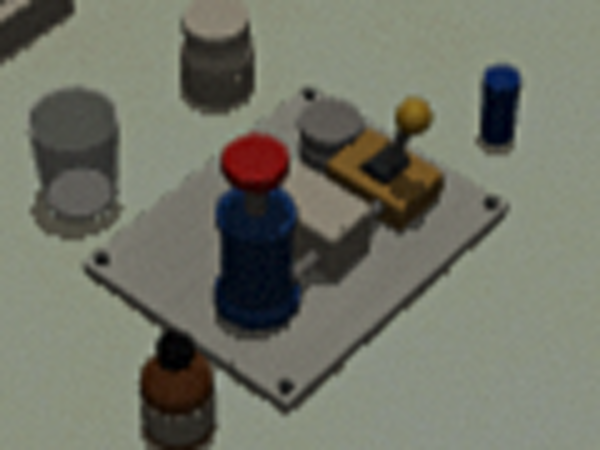

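The crops show the plate corners clearly. In the scene crop they are left (58,210), bottom (240,470) and right about (500,345). In the side crop they are left (87,267), bottom (288,408) and right (507,207). The green pin is at scene crop (228,261), and the ball is at (277,70) in scene and (413,115) in side.

```bash
python3 - <<'E'
from h import *
s=cap('scene');d=cap('side')
S=lambda x,y:((x+.5)/5-.5+200,(y+.5)/5-.5+160)
D=lambda x,y:((x+.5)/5-.5+200,(y+.5)/5-.5+170)
P={'s++-far(left)':onz(s,*S(58,210),.012),'s bottom':onz(s,*S(240,466),.012),'d left':onz(d,*D(87,266),.012),'d bottom':onz(d,*D(288,404),.012),'d right':onz(d,*D(507,205),.012)}
for k,v in P.items(): print(k,v.round(4))
# stand model (x,y): s left=(115,-120), s bottom=d left=(115,120), d bottom=(-75,120), d right=(-75,-120)
ball=tri(s,S(277,70),d,D(413,115));print('ball',ball)
M=np.array([[.115,-.12],[.115,.12],[.115,.12],[-.075,.12],[-.075,-.12],[0,.065]])
knob=np.array([.5725,.1048]); W=np.array([v[:2] for v in P.values()]+[knob])
mc,wc=M.mean(0),W.mean(0);A=M-mc;B=W-wc
yaw=np.arctan2((A[:,0]*B[:,1]-A[:,1]*B[:,0]).sum(),(A*B).sum())
R=np.array([[np.cos(yaw),-np.sin(yaw)],[np.sin(yaw),np.cos(yaw)]]);t=wc-R@mc
print('yaw',yaw,'t',t,'res mm',((M@R.T+t-W)*1e3).round(1).tolist())
f=lambda x,y:R@[x,y]+t
print('knob',f(0,.065),'ball0',f(-.034,-.07),'ball1',f(.034,-.07),'mouth',f(.045,0))
m=f(.045,0);print('mouth px',proj(s,[*m,.034]))
for x in(.049,.059,.069,.098): print(x,proj(s,[*f(x,0),.034]))
print('pin seen', R.T@(onz(s,*S(215,264),.034)[:2]-t))
o=robot.observe();print(o['eef_pos'],o['ee_rot'])
for n,z,zz in(('vial',(191,60),.03),('amber',(508,350),.085)): print(n,onz(s,*S(*z),zz))
np.savez('pose.npz',yaw=yaw,t=t)
E
```

```text
s++-far(left) [ 0.6911 -0.0694  0.012 ]
s bottom [0.6849 0.1629 0.012 ]
d left [0.678  0.1628 0.012 ]
d bottom [0.4953 0.1573 0.012 ]
d right [ 0.5009 -0.0785  0.012 ]
ball (array([ 0.55243186, -0.0306202 ,  0.10135553]), np.float64(0.000197929408982669))
yaw 0.03379302810552834 t [0.57232821 0.04140083] res mm [[0.2, -5.2], [-1.7, 2.3], [5.2, 2.4], [-1.9, 1.5], [0.6, -2.6], [-2.4, 1.6]]
knob [0.57013208 0.10636372] ball0 [ 0.54071268 -0.02970795] ball1 [ 0.60867386 -0.02741046] mouth [0.61730252 0.04292123]
mouth px (np.float64(248.2393969784402), np.float64(211.36746670536192))
0.049 (np.float64(247.1013013431618), np.float64(211.87528827425564))
0.059 (np.float64(244.2443817073775), np.float64(213.15005409065594))
0.069 (np.float64(241.37065779595196), np.float64(214.43231802352005))
0.098 (np.float64(232.94044906259904), np.float64(218.19390157798617))
pin seen [ 0.06173451 -0.00521706]
[ 0.18830347 -0.64805891  0.23108446] [-3.14119089e+00  2.09972680e-06  2.82758961e-01]
vial [ 0.56012926 -0.1362866   0.03      ]
amber [0.54439762 0.21382623 0.085     ]
```

The plate corners, knob and ball agree to within about 5 mm, with a knob position of about (0.571,0.106). The ball height of 101 mm and the -20 mm lean match a lever at about 0.2 rad. The pin shows at roughly 0.01. I'll move over with the fingers shut.

```bash
python3 -m crank '0 0 0 .0625;0 0 0 .0625;0 0 0 .0625;0 0 0 .0625;20 -21 0 0;20 -21 0 0;20 -21 0 0;20 -21 0 0;20 -21 0 0;20 -21 0 0;20 -21 0 0;20 -21 0 0;20 -21 0 0;20 -21 0 0;20 -21 0 0;20 -21 0 0;20 -21 0 0;20 -21 0 0;20 -21 0 0;20 -21 0 0' 0
```

```text
time: 1.97
eef_pos: [0.4979, -0.3007, 0.2315]
ee_rot: [3.141, -0.0, 0.033]
ft_force: [0.2, -0.6, -0.3]
gripper_width: -0.0
grasp_force: 0.0
```

```bash
python3 -m crank '6 -27 0 0;6 -27 0 0;6 -27 0 0;6 -27 0 0;6 -27 0 0;6 -27 0 0;6 -27 0 0;6 -27 0 0;6 -27 0 0;6 -27 0 0;6 -27 0 0;6 -27 0 0;5 -27 0 0;5 -27 0 0;4 -27 0 0;0 0 20 0;0 0 20 0;0 0 20 0;0 0 0 0;0 0 0 0'; python3 - <<'E'
from h import *
s=cap('scene');d=cap('side')
a=cv2.resize(s['im'][140:240,210:310],None,fx=4,fy=4,interpolation=cv2.INTER_CUBIC)
b=cv2.resize(d['im'][150:250,200:300],None,fx=4,fy=4,interpolation=cv2.INTER_CUBIC)
cv2.imwrite('pics/c.png',np.hstack([a,b]))
E
```

```text
time: 3.63
eef_pos: [0.5694, 0.1056, 0.171]
ee_rot: [3.141, 0.002, 0.033]
ft_force: [0.6, -0.0, 0.4]
gripper_width: -0.0
grasp_force: 0.0
```

View pics/c.png

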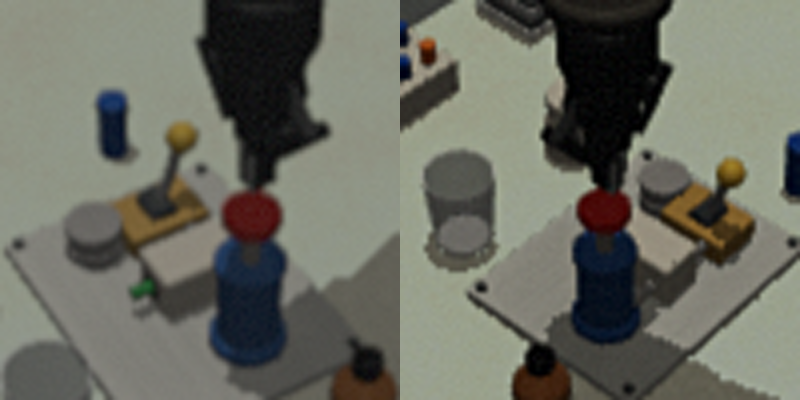

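The shut fingers stand right above the knob: scene crop (255,190), side crop (610,190). Now I press.

```bash
python3 -m crank '2 0 15 0;0 0 8 0;0 0 8 0;0 0 8 0;0 0 5 0;0 0 2 0;0 0 1 0;0 0 0 0;0 0 0 0'
```

```text
time: 4.48
eef_pos: [0.5729, 0.1059, 0.1257]
ee_rot: [-3.141, -0.002, 0.032]
ft_force: [-0.6, -0.3, 10.0]
gripper_width: 0.0004
grasp_force: 5.0
```

```bash
python3 -m crank '0 0 2 0;0 0 0 0;0 0 0 0'; python3 -m crank '0 0 -10 0;0 0 -10 0;0 0 -10 0;0 0 -6 0;0 0 0 0;0 0 0 0;0 0 0 0'; python3 - <<'E'
from h import *
z=np.load('pose.npz');t=z['t'];y=z['yaw'];R=np.array([[np.cos(y),-np.sin(y)],[np.sin(y),np.cos(y)]])
s=cap('scene');b=blob(s,(215,195,265,230),grn);print(b)
print(R.T@(onz(s,b[1][0],b[1][1]+b[1][3]/2,.034)[:2]-t))
E
```

```text
time: 4.73
eef_pos: [0.573, 0.1059, 0.1241]
ee_rot: [-3.141, -0.003, 0.032]
ft_force: [-1.2, -0.7, 14.1]
gripper_width: 0.0
grasp_force: 7.2
time: 5.32
eef_pos: [0.5715, 0.1057, 0.1578]
ee_rot: [3.141, 0.001, 0.033]
ft_force: [-0.2, -0.8, 0.1]
gripper_width: -0.0001
grasp_force: 0.0
(array([245.05555556, 212.        ]), array([242, 210,   7,   5,  18]))
[ 0.0634907  -0.00580555]
```

```bash
cat > pin.py <<'E'
from h import *
z=np.load('pose.npz');t=z['t'];y=z['yaw'];R=np.array([[np.cos(y),-np.sin(y)],[np.sin(y),np.cos(y)]])
s=cap('scene');b=blob(s,(215,195,265,230),grn)
print(b[1], R.T@(onz(s,b[1][0],b[1][1]+b[1][3]/2,.034)[:2]-t))
E
for i in 1; do python3 -m crank '0 0 10 0;0 0 10 0;0 0 8 0;0 0 6 0;0 0 2 0;0 0 0 0;0 0 0 0;0 0 0 0'; done
python3 -m crank '0 0 -10 0;0 0 -10 0;0 0 -10 0;0 0 -6 0;0 0 0 0;0 0 0 0;0 0 0 0'; python3 pin.py
python3 -m crank '0 0 10 0;0 0 10 0;0 0 8 0;0 0 6 0;0 0 2 0;0 0 0 0;0 0 0 0;0 0 0 0'
python3 -m crank '0 0 -10 0;0 0 -10 0;0 0 -10 0;0 0 -6 0;0 0 0 0;0 0 0 0;0 0 0 0'; python3 pin.py
```

```text
time: 6.03
eef_pos: [0.5728, 0.1061, 0.1238]
ee_rot: [-3.141, -0.002, 0.033]
ft_force: [-9.2, -3.3, 38.1]
gripper_width: -0.0001
grasp_force: 19.4
time: 6.62
eef_pos: [0.5714, 0.1056, 0.1574]
ee_rot: [3.141, 0.001, 0.033]
ft_force: [-0.8, -0.3, -0.1]
gripper_width: 0.0005
grasp_force: 0.0
[239 210  10   6  25] [ 0.07226047 -0.00874427]
time: 7.33
eef_pos: [0.5728, 0.1061, 0.1238]
ee_rot: [-3.141, -0.002, 0.033]
ft_force: [-9.0, -2.4, 38.4]
gripper_width: -0.0001
grasp_force: 19.1
time: 7.92
eef_pos: [0.5714, 0.1056, 0.1574]
ee_rot: [3.141, 0.001, 0.033]
ft_force: [0.1, 0.3, -0.5]
gripper_width: -0.0002
grasp_force: 0.0
[236 210  13   7  31] [ 0.08101173 -0.01167678]
```

The pin moves out about 9–10 mm per stroke. I'll keep going a little more gently until it stops advancing.

```bash
python3 -m crank '0 0 10 0;0 0 10 0;0 0 8 0;0 0 5 0;0 0 2 0;0 0 0 0;0 0 0 0;0 0 0 0'
python3 -m crank '0 0 -10 0;0 0 -10 0;0 0 -10 0;0 0 -5 0;0 0 0 0;0 0 0 0;0 0 0 0'; python3 pin.py
python3 -m crank '0 0 10 0;0 0 10 0;0 0 8 0;0 0 5 0;0 0 2 0;0 0 0 0;0 0 0 0;0 0 0 0'
python3 -m crank '0 0 -10 0;0 0 -10 0;0 0 -10 0;0 0 -5 0;0 0 0 0;0 0 0 0;0 0 0 0'; python3 pin.py
python3 -m crank '0 0 10 0;0 0 10 0;0 0 8 0;0 0 5 0;0 0 2 0;0 0 0 0;0 0 0 0;0 0 0 0'
python3 -m crank '0 0 -10 0;0 0 -10 0;0 0 -10 0;0 0 -5 0;0 0 0 0;0 0 0 0;0 0 0 0'; python3 pin.py
```

```text
time: 8.63
eef_pos: [0.5726, 0.1061, 0.124]
ee_rot: [-3.141, -0.002, 0.033]
ft_force: [-4.1, -1.7, 24.9]
gripper_width: 0.0001
grasp_force: 12.3
time: 9.22
eef_pos: [0.5714, 0.1056, 0.1575]
ee_rot: [3.141, 0.001, 0.033]
ft_force: [-0.4, -0.0, -0.4]
gripper_width: 0.0
grasp_force: 0.0
[233 210  16   9  38] [ 0.09071913 -0.01283562]
time: 9.93
eef_pos: [0.5726, 0.1061, 0.124]
ee_rot: [-3.141, -0.002, 0.033]
ft_force: [-3.7, -1.3, 24.2]
gripper_width: -0.0003
grasp_force: 12.1
time: 10.52
eef_pos: [0.5714, 0.1056, 0.1575]
ee_rot: [3.141, 0.001, 0.033]
ft_force: [-0.3, -0.3, -0.1]
gripper_width: -0.0003
grasp_force: 0.0
[233 210  16   9  39] [ 0.09071913 -0.01283562]
time: 11.23
eef_pos: [0.5726, 0.1061, 0.1239]
ee_rot: [-3.141, -0.002, 0.033]
ft_force: [-3.2, -1.4, 24.9]
gripper_width: -0.0
grasp_force: 12.1
time: 11.82
eef_pos: [0.5713, 0.1056, 0.1575]
ee_rot: [3.141, 0.001, 0.033]
ft_force: [0.7, 0.1, -0.6]
gripper_width: 0.0
grasp_force: 0.0
[233 210  16   9  38] [ 0.09071913 -0.01283562]
```

The pin has stopped advancing with its end at column 233, as predicted for fully out, so pumping is done. Now the lever: lift, go to its near side, then lower.

```bash
python3 -m crank '0 0 -15 0;0 0 -17 0;-9 13 0 0;-9 13 0 0;-9 13 0 0;-9 13 0 0;-9 13 0 0;-9 13 0 0;-9 14 0 0;-9 14 0 0;-9 14 0 0;-9 14 0 0;0 0 20 0;0 0 25 0;0 0 25 0;0 0 20 0;0 0 12 0;0 0 0 0;0 0 0 0'
python3 - <<'E'
from h import *
s=cap('scene');d=cap('side')
a=cv2.resize(s['im'][140:240,210:310],None,fx=4,fy=4,interpolation=cv2.INTER_CUBIC)
b=cv2.resize(d['im'][150:250,220:320],None,fx=4,fy=4,interpolation=cv2.INTER_CUBIC)
cv2.imwrite('pics/d.png',np.hstack([a,b]))
E
```

```text
time: 13.45
eef_pos: [0.485, -0.0318, 0.0878]
ee_rot: [-3.142, 0.002, 0.032]
ft_force: [0.9, -0.3, 0.5]
gripper_width: 0.0002
grasp_force: 0.0
```

View pics/d.png

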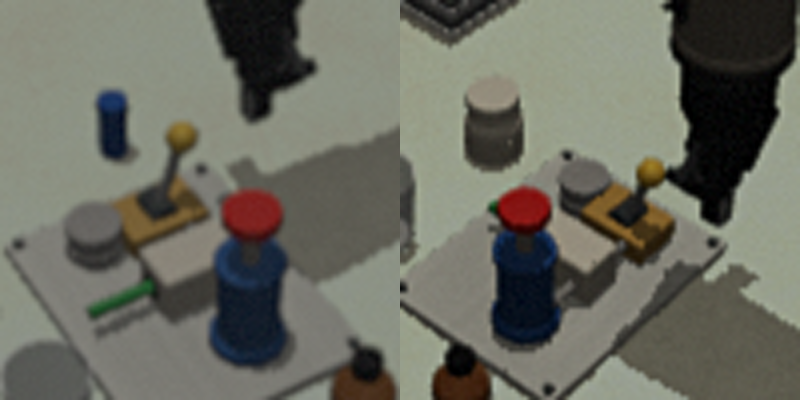

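The pin is well out, with its tip at scene crop (92,310). The fingers are on the near side of the lever, with the ball at scene crop (181,137) and side crop (651,172). Now I push away from the robot.

```bash
python3 -m crank '8 0 0 0;8 0 0 0;8 0 0 0;8 0 0 0;8 0 0 0;8 0 0 0;8 0 0 0;8 0 0 0;8 0 0 0;8 0 0 0;6 0 0 0;6 0 0 0;5 0 0 0;0 0 0 0;0 0 0 0'
python3 -m crank '3 0 0 0;2 0 0 0;0 0 0 0;0 0 0 0'
```

```text
time: 14.8
eef_pos: [0.5834, -0.0278, 0.0883]
ee_rot: [-3.141, -0.0, 0.033]
ft_force: [-0.5, 0.4, 0.3]
gripper_width: -0.0001
grasp_force: 0.0
time: 15.13
eef_pos: [0.5871, -0.0278, 0.0881]
ee_rot: [3.141, 0.002, 0.033]
ft_force: [-6.8, -0.3, 3.7]
gripper_width: -0.0001
grasp_force: 3.8
```

```bash
python3 -m crank '1.5 0 0 0;1.5 0 0 0;0 0 0 0;0 0 0 0'
python3 - <<'E'
from h import *
s=cap('scene');d=cap('side')
a=cv2.resize(s['im'][140:240,210:310],None,fx=4,fy=4,interpolation=cv2.INTER_CUBIC)
b=cv2.resize(d['im'][150:250,220:320],None,fx=4,fy=4,interpolation=cv2.INTER_CUBIC)
cv2.imwrite('pics/e.png',np.hstack([a,b]))
E
```

```text
time: 15.47
eef_pos: [0.5876, -0.0279, 0.0879]
ee_rot: [3.141, 0.007, 0.033]
ft_force: [-23.1, -0.5, 16.3]
gripper_width: 0.0002
grasp_force: 11.9
```

View pics/e.png

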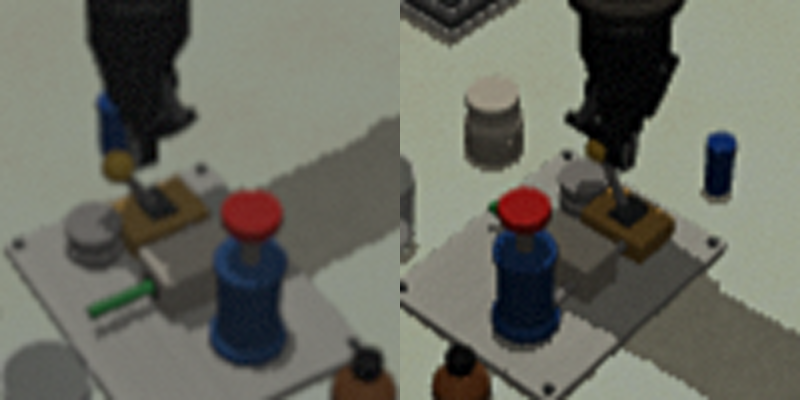

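The lever is over at its stop: the ball is at scene crop (117,165), and the force rose to 23 N with no further travel. I'll back off, lift, and verify.

```bash
python3 -m crank '-8 0 0 0;-12 0 0 0;-15 0 0 0;-15 0 0 0;-15 0 0 0;-15 0 0 0;0 0 -20 0;0 0 -25 0;0 0 -25 0;0 0 -25 0;0 0 0 0;0 0 0 0;0 0 0 0'
python3 pin.py; python3 - <<'E'
from h import *
s=cap('scene');d=cap('side')
Y=[blob(s,(225,165,265,195),lambda h,a,v:yel(h,a,v)&(v>110)),blob(d,(255,175,295,200),yel)];print(Y)
a=cv2.resize(s['im'][140:270,170:310],None,fx=4,fy=4,interpolation=cv2.INTER_CUBIC)
cv2.imwrite('pics/f.png',a)
z=np.load('pose.npz');t=z['t'];y=z['yaw'];R=np.array([[np.cos(y),-np.sin(y)],[np.sin(y),np.cos(y)]])
for an in(0,.2,.9,1.0):
    p=[*(R@[.07*np.sin(an-.5),-.07]+t),.034+.07*np.cos(an-.5)];print(an,proj(s,p),proj(d,p))
E
```

```text
time: 16.65
eef_pos: [0.5111, -0.0304, 0.1831]
ee_rot: [3.142, -0.0, 0.033]
ft_force: [0.4, -0.3, -0.7]
gripper_width: -0.0006
grasp_force: 0.0
[233 210  16   9  39] [ 0.09071913 -0.01283562]
[(array([255.23529412, 189.29411765]), array([250, 185,  11,  10,  51])), (array([269.75, 185.  ]), array([267, 183,   6,   5,  20]))]
0 (np.float64(258.3370445623391), np.float64(174.0091691231451)) (np.float64(284.5093096614859), np.float64(195.53497933915682))
0.2 (np.float64(254.78092959541178), np.float64(174.1742845464422)) (np.float64(281.5907262111082), np.float64(192.66100107211938))
0.9 (np.float64(241.30545552963122), np.float64(180.29144756579132)) (np.float64(270.6460565203685), np.float64(186.85834566102676))
1.0 (np.float64(239.53633002748774), np.float64(181.75674318659708)) (np.float64(269.2180504771566), np.float64(186.6831257347653))
```

View pics/f.png

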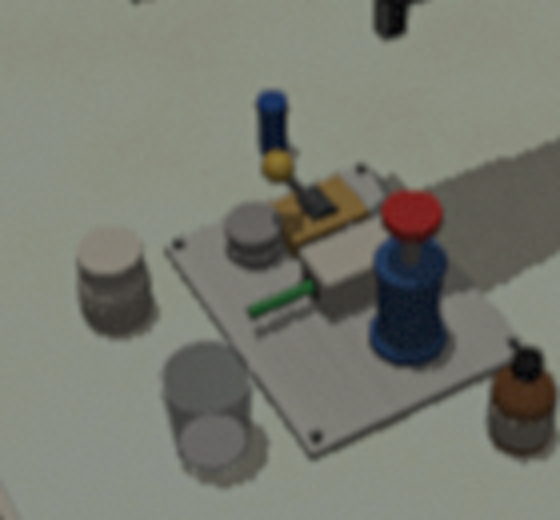

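The ball is at crop (278,165), which is scene pixel (239,181) and matches valve 1.0. The pin is fully out, the knob is up, nothing else has moved, and the robot is clear.

```bash
python3 -c "
from bench import robot
print(robot.sign_off())"
```

```text
the job is handed in; nothing more can be done
None
```

Job handed in at about 17 s: the green pin came out until further strokes no longer moved it, the yellow lever is at its far stop, and the loose items near the stand look undisturbed; the hand-in gave no verdict.

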